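Lay out slide boxes on the transport slab

ROBOT

A 6-joint arm with a two-finger parallel gripper is mounted at the origin on the work surface. World frame = base frame: x ahead of the robot, y to its left, z up, the work surface at z = 0. Lengths are in m, angles in rad, forces in N, time in s.
With the tool pointing down it reaches from about 0.25 to 0.775 m from the base axis. Payload 4 kg.
Tool frame: the origin (TCP) lies on the centre line of the jaws, within the pads' length; the fingertips stand robot.tips_ahead ahead of it and the grasp point (between the pads) lies 8 mm behind it (robot.tips_ahead is the distance from the TCP to the fingertips, in m); z points along the fingers, y is the line along which they close (so a half turn about z gives the same grasp; the last joint's range is limited). The gripper opens to 94 mm and grips with 3 to 60 N. Pads are 16 mm wide; open, the fingers measure 119 mm over their backs; the gripper's body (75 mm by 177 mm) begins 78 mm behind the grasp point.
Start: joints at [1.219, 0.087, 1.371, -0, 1.684, -0.103], TCP at [0.135, 0.533, 0.217] pointing down, gripper open.
Joint ranges: [-3.1, 3.1], [-0.76, 2.03], [0.27, 2.55], [-1.08, 4.22], [0.17, 2.65], [-2.57, 2.57]. Speed limits (rad/s): [2.79, 2.79, 3.14, 3.14, 3.14, 3.14].

INTERFACE

Orientations are given as [roll, pitch, yaw] about the fixed x, y, z axes, in that order (R = Rz(yaw) Ry(pitch) Rx(roll)).
In Python, from bench import robot, snapshot, close_job, spotter gives the robot as it stands. The module is installed in compiled form; this text tells all that it offers.
- The arm moves only by the tool servo_tool, never from a script. Its argument "commands" is one flat list of numbers, 7 for each row, row after row: the shift along the tool's x, y, z in m, then the turn, a rotation vector about the tool's x, y, z in degrees, then the finger opening in m, from 0 to 0.094. In form: [x, y, z, ax, ay, az, grip, x, y, z, ax, ay, az, grip, ...]. A call has 1 to 10 rows; each row is the pose to reach, as a shift and turn from the pose commanded when the call began, along the tool's axes at that moment; what a row does not reach only later rows make up. A row lasts 1/8 s, in which the tool goes at most 62.5 mm and 10.7 degrees, less where a joint would pass 70% of its speed; a pose out of reach is approached as far as the arm can. A call with a gripper value outside its range is refused whole. The fingers move at their own pace and stop on an object; the grip force is fixed at half the most. Time passes only in rows, so rows that repeat a pose let the fingers close. It gives the time, the measured TCP pose, the force, the opening and the grip force at its end, in the units of the state.
- robot.get_obs(): the state, without advancing time (a new reading comes with each control period).
- snapshot(name): name is "side" or "top"; returns a dict with "img" (400x640x3 uint8, blue, green, red), "camera_matrix" (3x3 intrinsics, pixels), "extrinsics" (4x4, takes a point from camera to world coordinates). Camera axes: x right, y down, z forward; pixel columns grow to the right and rows downward; lengths in m; the calibration is good to about 2 mm. A picture is of the moment at which its call begins. There is no depth.
- close_job(): hands the job in; it is judged then, once.
Trained networks look in a picture, given as the dict that the camera call returned (one of the last four; its "shot" number tells which), for a name from the list of things; names that differ only in an ending like _2 or _b are one class to them, and where a whole thing is asked for, a point or a joint stands for the part that bears it (a point fixed in the world has none). Each returns a list of dicts, best first, with "conf" (0 to 1); they miss things now and then, are a little off and sometimes report something else, mostly with a low value. They report only what shows in the picture. A call takes as long as a camera call. They do not tell look-alikes from the thing itself.
- spotter.trace(name, picture): "region" (400x640 bool, what is visible of it) and "box" ([left, top, width, height] in pixels, round what is visible of it).
The state is a dict: "time": time; "joint_positions": joint angles; "qvel": joint speeds; "joint_torque": joint torques, N m; "tool_pos": TCP position; "ee_rot": TCP orientation; "wrist_force": force on the tool from outside, world axes, zero at the start; "wrist_torque": the same for the moment, N m; "width": finger opening in m; "finger_force": force on a finger pad.
Only numpy, scipy, OpenCV 4.12 (cv2) and the standard library are available. Lean on these libraries where they do the work, as an engineer would, in place of code of your own. Each camera call takes 0.05 s, during which the arm holds its last target. There are 200 camera calls.

TASK

Get the slide boxes ready for transport: stand the bottle that is on the slab upright in its grey tray, pull the cabinet's drawer, left slightly ajar, all the way out to its stop, and set every box from the drawer flat on the slab, each squarely in one of the places outlined there (two lengthways, three crossways; any place, spare places stay empty). Then push the empty drawer fully shut, and leave the beaker, the jar and the blue case alone.

Things in the scene. Friction and masses are not known exactly. Their poses are not given: they have to be found in the camera images.
- cabinet: low white bench-top cabinet with one drawer, fixed to the bench; 200 mm deep, 315 mm wide, top 106 mm above the bench. Origin on the bench 95 mm in FRONT of the carcass front, on the centre line; its x axis points into the cabinet (the drawer slides out along -x), z up
- drawer (a joint): how far the drawer is out, m: 0 shut, 0.18 fully out at its stop. It drags with about 2 N and stays where it is left. Fully out, its inside (160 mm along cabinet x, 285 mm along y) is centred 5 mm on the -x side of the cabinet's origin; floor 14 mm above the bench, side and back walls 42 mm, front panel 92 mm above the bench (10 mm thick)
- drawer_handle (a point): middle of the drawer's bar handle: level round steel bar, 12 mm thick, 110 mm long along cabinet y, its axis 80 mm above the bench and 45 mm in front of the drawer's front panel; it can be pinched from above. Axes as the cabinet's
- slab: aluminium transport slab fixed to the bench, 220 mm (x) by 246 mm (y), 15 mm thick, with five places outlined by dark lines in an interlocking pattern: on its -x side two places end to end with the long side along slab y, on its +x side three places side by side with the long side along slab x. Origin under its centre, z up
- bottle: white plastic reagent bottle, 54 mm across, 95 mm high, its cap 36 mm across and 25 mm high on top; 0.15 kg. Origin at the centre of its underside, z up. It starts on the slab, in the way
- tray: grey square bottle tray fixed to the bench, 98 by 98 mm with a rim 10 mm high and 3 mm thick, inner floor 3 mm above the bench. Origin under its centre, z up
- beaker: bystander: glass beaker, 64 mm across, 85 mm high, on the bench. Origin under its centre
- jar: bystander: white jar, 60 mm across, 85 mm high, on the bench. Origin under its centre
- case: bystander: flat blue case 90 by 60 by 30 mm on the bench. Origin under its centre
- place0 (a point): centre of an outlined place on the slab's top face, at slab x -44, y -43 mm; a box lies here with its long side along slab y. Axes as the slab's
- place1 (a point): centre of an outlined place on the slab's top face, at slab x -44, y 43 mm; a box lies here with its long side along slab y. Axes as the slab's
- place2 (a point): centre of an outlined place on the slab's top face, at slab x 29, y -58 mm; a box lies here with its long side along slab x. Axes as the slab's
- place3 (a point): centre of an outlined place on the slab's top face, at slab x 29, y 0 mm; a box lies here with its long side along slab x. Axes as the slab's
- place4 (a point): centre of an outlined place on the slab's top face, at slab x 29, y 58 mm; a box lies here with its long side along slab x. Axes as the slab's
- box0: white slide box, 80 mm (its x) by 50 mm (its y), 38 mm high with a heavy base, with an upright grip rib across the middle of its lid, 20 mm thick along x, 36 mm long along y, 28 mm high (top 66 mm above its underside); about 0.22 kg. Origin at the centre of its underside, z up. It starts in the drawer; may be absent
- box1: white slide box, 80 mm (its x) by 50 mm (its y), 38 mm high with a heavy base, with an upright grip rib across the middle of its lid, 20 mm thick along x, 36 mm long along y, 28 mm high (top 66 mm above its underside); about 0.22 kg. Origin at the centre of its underside, z up. It starts in the drawer; may be absent
- box2: white slide box, 80 mm (its x) by 50 mm (its y), 38 mm high with a heavy base, with an upright grip rib across the middle of its lid, 20 mm thick along x, 36 mm long along y, 28 mm high (top 66 mm above its underside); about 0.22 kg. Origin at the centre of its underside, z up. It starts in the drawer; may be absent
- box3: white slide box, 80 mm (its x) by 50 mm (its y), 38 mm high with a heavy base, with an upright grip rib across the middle of its lid, 20 mm thick along x, 36 mm long along y, 28 mm high (top 66 mm above its underside); about 0.22 kg. Origin at the centre of its underside, z up. It starts in the drawer; may be absent
- box4: white slide box, 80 mm (its x) by 50 mm (its y), 38 mm high with a heavy base, with an upright grip rib across the middle of its lid, 20 mm thick along x, 36 mm long along y, 28 mm high (top 66 mm above its underside); about 0.22 kg. Origin at the centre of its underside, z up. It starts in the drawer; may be absent
There are look-alikes about, which are no part of the job. Leave any green or yellow look-alike of the box0 alone.

How it is judged:
By the outcome, as a careful person would: the job done as asked, in the order asked, and still so for the second after the job is handed in, with the robot touching nothing.
Of box0, box1, box2, box3, box4 only 3 to 5 are there at a start; the rules pass over those that are not, and their reading is None.
At some moment in a run one of box0, box1, box2, box3, box4 may be knocked a few centimetres aside while the robot is not near it.
It also fails if it takes over 210 s, if anything falls off the work surface, if the arm or the gripper's body presses on something with over 40 N, if the wrist force passes 120 N, or if a joint passes its speed limit or range.

## Working session

There is one attempt and no reset: what is moved stays moved. The work goes in short steps, Python scripts to look and compute and a tool call to move; the robot and the scene stay as the last step left them, time stands still between calls to the robot, and variables do not carry over. Pictures are saved under pics/ and viewed, at most 14 in all, crops included, and the job is handed in when it is done.

Besides the shell and the picture viewer there is one more tool, called as name(argument=value, ...) on one line, values as JSON. servo_tool: Moves the arm, as the interface text tells. Its arguments: {"type":"object","properties":{"commands":{"type":"array","items":{"type":"number"}}},"required":["commands"]}

```bash
mkdir -p pics
python3 - <<'E'
from bench import robot, snapshot
import cv2,numpy as np
o=robot.get_obs(); print(o, robot.tips_ahead)
for n in("top","side"):
    s=snapshot(n); cv2.imwrite(f"pics/{n}0.png",s["img"]); print(n,s["camera_matrix"].round(1).tolist(),s["extrinsics"].round(3).tolist())
E
```

```text
{'time': 0.0, 'joint_positions': array([ 1.21888964e+00,  8.79435641e-02,  1.37225855e+00,  1.39220359e-06,
        1.68358246e+00, -1.03095918e-01]), 'qvel': array([ 6.13682804e-04, -1.02436215e-03,  1.85446136e-03, -1.49353098e-05,
       -4.87594800e-04,  1.08985456e-03]), 'joint_torque': array([-5.54856724e-04, -3.40197122e+01, -3.02421999e+01,  7.16762315e-02,
        3.32945713e-02, -1.51518111e-04]), 'tool_pos': array([0.13525824, 0.53256733, 0.21530822]), 'ee_rot': array([-3.13941252e+00, -2.26953660e-04,  2.89278180e+00]), 'wrist_force': array([-0.46161137,  0.11497805,  1.43172967]), 'wrist_torque': array([-0.00856646,  0.03604155, -0.0228869 ]), 'finger_force': 0.0, 'width': 0.0940861050477352} 0.011
top [[364.7, 0.0, 315.0], [0.0, 364.7, 195.3], [0.0, 0.0, 1.0]] [[0.017, -0.996, 0.088, 0.423], [-1.0, -0.018, -0.013, 0.126], [0.015, -0.088, -0.996, 1.098], [0.0, 0.0, 0.0, 1.0]]
side [[475.9, 0.0, 319.6], [0.0, 475.9, 200.5], [0.0, 0.0, 1.0]] [[0.742, -0.337, 0.579, -0.348], [-0.67, -0.355, 0.652, -0.874], [-0.014, -0.872, -0.49, 0.822], [0.0, 0.0, 0.0, 1.0]]
```

View pics/top0.png

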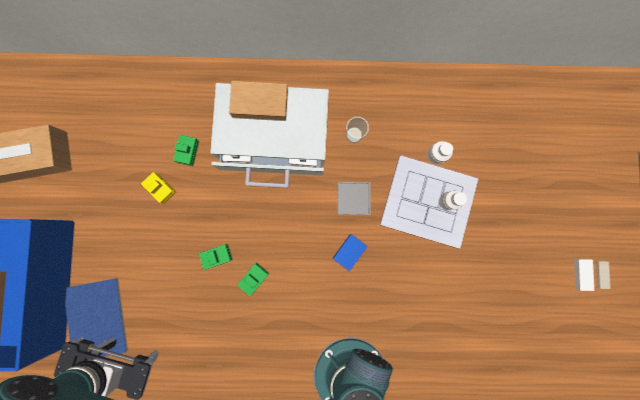

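View pics/side0.png

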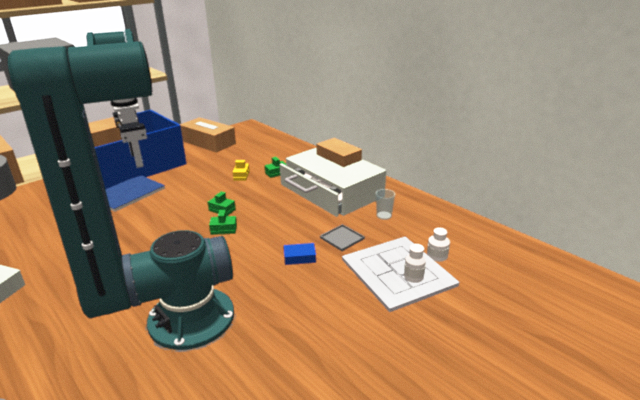

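```bash
cat > h.py <<'E'
from bench import robot, snapshot, spotter, close_job
import cv2,numpy as np
from scipy.spatial.transform import Rotation as R
def ray(s,uv,z):
    K,E=s["camera_matrix"],s["extrinsics"]; uv=np.atleast_2d(uv).astype(float)
    d=np.c_[uv,np.ones(len(uv))]@np.linalg.inv(K).T@E[:3,:3].T
    return (E[:3,3]+d*((z-E[2,3])/d[:,2])[:,None])
def proj(s,P):
    K,E=s["camera_matrix"],s["extrinsics"]; p=(np.atleast_2d(P)-E[:3,3])@E[:3,:3]@K.T
    return p[:,:2]/p[:,2:]
def quad(s,m,z):
    "region -> min-area rect on plane z: centre, size, angle of long side deg, corners"
    c=np.vstack([x[:,0] for x in cv2.findContours(m.astype(np.uint8),0,1)[0] if len(x)>8])
    w=ray(s,c,z)[:,:2]; r=cv2.minAreaRect((w*1000).astype(np.float32)); return r
def plan(p,yaw=None):
    "shift in tool axes and turn about tool z to world tcp p, tool down with y-axis (closing line) at world angle yaw deg"
    o=robot.get_obs(); Rt=R.from_euler("xyz",o["ee_rot"])
    d=Rt.inv().apply(np.array(p)-o["tool_pos"]); t=""
    if yaw is not None:
        y=Rt.as_matrix()[:,1]; a=np.degrees(np.arctan2(y[1],y[0])); e=(yaw-a+90)%180-90
        t=f"az {-e:.1f} (now {a:.1f})"
    return (d*1000).round(1),t
E
python3 - <<'E'
from h import *
s=snapshot("top"); 
for n,z in(("slab",.015),("tray",.01),("cabinet",.106),("drawer_handle",.08),("bottle",.12),("jar",.085),("beaker",.085),("case",.03),("box0",.06)):
    for d in spotter.trace(n,s)[:6]:
        r=quad(s,d["region"],z); print(n,round(d["conf"],2),d["box"],np.round(r[0],1),np.round(r[1],1),round(r[2],1))
im=cv2.resize(s["img"][70:250,200:500],None,fx=2.66,fy=2.66,interpolation=cv2.INTER_CUBIC); cv2.imwrite("pics/c1.png",im)
E
```

```text
slab 0.81 [382.8, 159.2, 97.8, 88.9] [ 507.2 -227.9] [248.6 224. ] 74.4
cabinet 0.64 [208.3, 77.5, 120.6, 111.6] [679.6 246.5] [317.6 293.6] 87.9
cabinet 0.54 [436.5, 192.1, 29.4, 14.2] [ 503.9 -263.3] [52.3 72.4] 1.1
drawer_handle 0.67 [213.8, 154.1, 110.8, 35.8] [577.7 249.5] [311.2  86.9] 87.1
jar 0.64 [429.7, 141.6, 21.3, 20.5] [ 642.9 -238.1] [57.7 72. ] 45.0
beaker 0.86 [347.6, 117.1, 22.2, 26.6] [ 7.043e+02 -6.000e-01] [75.5 62.6] 0.6
case 0.87 [336.1, 233.8, 31.4, 36.4] [354.7  10.1] [62.3 88.1] 54.7
case 0.67 [438.0, 191.3, 26.3, 14.1] [ 511.6 -292.9] [53.3 77.6] 1.1
box0 0.93 [236.1, 263.2, 33.2, 33.3] [277.3 282.6] [51.2 85.6] 50.5
box0 0.9 [142.3, 171.0, 29.3, 33.8] [529.5 558.2] [90.4 59.2] 46.8
box0 0.67 [173.3, 135.5, 25.6, 30.1] [638.9 489.5] [64.6 80.8] 79.7
box0 0.66 [200.1, 241.0, 28.9, 26.6] [337.3 389.7] [47.6 84.5] 18.5
box0 0.55 [291.6, 160.2, 22.8, 6.1] [609.5 150. ] [20.4 72. ] 1.1
```

View pics/c1.png

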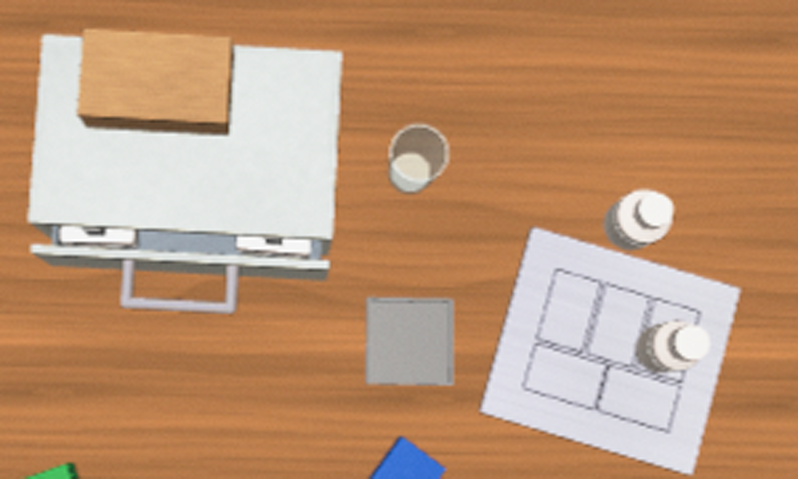

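```bash
cat >> h.py <<'E'
def fit2(Ps,Ms):
    "rigid 2D fit of model points Ms to world Ps -> x,y,yaw deg, residual mm"
    P,M=Ps[:,:2],np.array(Ms,float); p0,m0=P.mean(0),M.mean(0)
    a,b=P-p0,M-m0; th=np.arctan2((b[:,0]*a[:,1]-b[:,1]*a[:,0]).sum(),(a*b).sum())
    c,s_=np.cos(th),np.sin(th); Q=np.array([[c,-s_],[s_,c]]); t=p0-Q@m0
    return t.round(4),np.degrees(th).round(2),(np.linalg.norm(M@Q.T+t-P,axis=1)*1000).round(1)
def sub(s,pts,w=4):
    g=cv2.cvtColor(s["img"],cv2.COLOR_BGR2GRAY)
    return cv2.cornerSubPix(g,np.float32(pts).reshape(-1,1,2),(w,w),(-1,-1),(3,50,.01))[:,0]
E
python3 - <<'E'
from h import *
s=snapshot("top"); t=snapshot("side")
f=lambda L:np.array(L)/2.66+[200,70]-.3
S=np.array([[.11,.123],[.11,-.123],[-.11,-.123],[-.11,.123]])
pt=sub(s,f([(531,228),(740,290),(692,473),(482,411)])); print(pt.tolist(),"slab top",fit2(ray(s,pt,.015),S))
x,y=0.507,-.228
ps=sub(t,[[405,238],[457.5,281.5],[391,303.5],[343.5,262]]); print(ps.tolist(),"slab side",fit2(ray(t,ps,.015),S))
T=np.array([[.049,.049],[.049,-.049],[-.049,-.049],[-.049,.049]])
pt=sub(s,f([(367,297),(453,297),(453,385),(367,385)]),3); print("tray",fit2(ray(s,pt,.01),T))
C=np.array([[.295,.1575],[.295,-.1575],[.095,-.1575],[.095,.1575]])
pt=sub(s,f([(42,35),(343,51),(332,238),(30,221)])); print("cab",pt.tolist(),fit2(ray(s,pt,.106),C))
print("handle",ray(s,f([(122,304),(178,307),(234,310)]),.083).round(4).tolist())
for z in(.095,.11,.135): print("cap",z,ray(s,f([(690,342)]),z).round(4).tolist())
from scipy.optimize import least_squares
# cap top centre, both cameras (side view cap ellipse approx)
b=t["img"][215:320,330:470]; cv2.imwrite("pics/c2.png",cv2.resize(b,None,fx=5,fy=5,interpolation=cv2.INTER_CUBIC))
E
```

```text
[[400.07928466796875, 155.06985473632812], [477.8724060058594, 178.40655517578125], [459.1654968261719, 248.09881591796875], [380.24951171875, 223.75613403320312]] slab top (array([ 0.5085, -0.2308]), np.float64(-16.02), array([2.1, 1.2, 1.6, 1.9]))
[[404.86920166015625, 235.92213439941406], [458.81292724609375, 282.12078857421875], [391.0, 303.5], [343.5, 262.0]] slab side (array([ 0.5068, -0.2351]), np.float64(-13.3), array([ 4.9,  7.7, 22. , 20.7]))
tray (array([ 0.5137, -0.0043]), np.float64(0.43), array([1. , 1.6, 2.1, 2.8]))
cab [[215.54319763183594, 82.48621368408203], [328.2910461425781, 89.21344757080078], [323.8276062011719, 159.3991241455078], [210.06167602539062, 152.9889678955078]] (array([0.5219, 0.2503]), np.float64(-2.21), array([0.3, 0.7, 1.1, 0.7]))
handle [[0.5414, 0.3072, 0.083], [0.5394, 0.2484, 0.083], [0.5373, 0.1895, 0.083]]
cap 0.095 [[0.5113, -0.2874, 0.095]]
cap 0.11 [[0.51, -0.2812, 0.11]]
cap 0.135 [[0.5078, -0.2709, 0.135]]
```

View pics/c2.png

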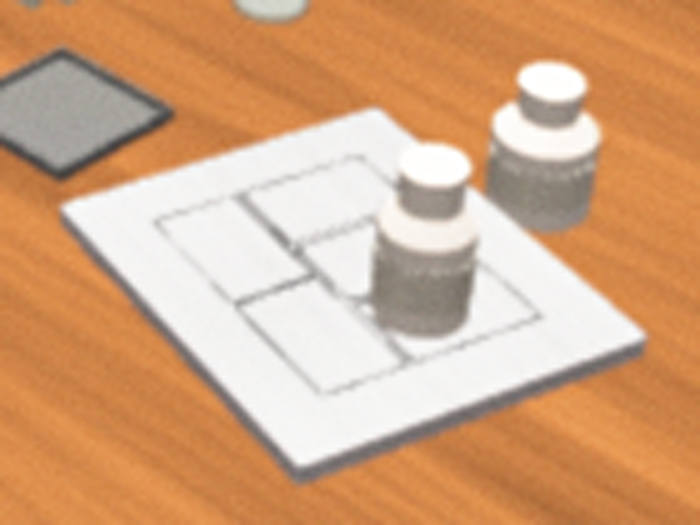

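Run:
```python
from h import *
s=snapshot("top"); t=snapshot("side")
f=lambda L:np.array(L)/2.66+[200,70]-.3
g=lambda L:np.array(L)/5+[330,215]-.4
S=np.array([[.11,.123],[.11,-.123],[-.11,-.123],[-.11,.123]])
L=np.array([[.07,.0845],[.07,-.0845],[-.07,-.0845],[-.07,.0845]])
print("slab side",fit2(ray(t,g([(375,109),(645,340),(299,469),(62,207)]),.015),S))
print("lines side",fit2(ray(t,g([(363,155),(541,317),(323,394),(155,221)]),.015),L))
print("lines top",fit2(ray(s,f([(557,269),(700,312),(669,431),(523,387)]),.015),L))
print("tray side",fit2(ray(t,g([(172,113),(62,177)]),.01),[[.049,-.049],[-.049,-.049]]))
def tri(a,b):
    A=[];
    for c,uv in((s,a),(t,b)):
        P=c["camera_matrix"]@np.linalg.inv(c["extrinsics"])[:3]
        A+=[uv[0]*P[2]-P[0],uv[1]*P[2]-P[1]]
    A=np.array(A); return np.linalg.lstsq(A[:,:3],-A[:,3],rcond=None)[0].round(4)
print("cap",tri(f([(690,342)])[0],g([(436,164)])[0])); print("jar",tri(f([(654,212)])[0],g([(552,82)])[0]))
print(plan([.508,-.271,.3],0))
```

```text
slab side (array([ 0.5058, -0.232 ]), np.float64(-15.89), array([1.2, 2.2, 1.4, 2.2]))
lines side (array([ 0.5091, -0.2307]), np.float64(-16.13), array([1.1, 1. , 1. , 1.3]))
lines top (array([ 0.5084, -0.2323]), np.float64(-15.83), array([0.4, 0.3, 0.5, 0.5]))
tray side (array([ 0.5078, -0.0089]), np.float64(1.28), array([0.9, 0.9]))
cap [ 0.5108 -0.2823  0.109 ]
jar [ 0.6518 -0.2566  0.0844]
(array([-559.1, -687.6,  -83.6]), 'az 75.7 (now 75.7)')
```

servo_tool(commands=[-0.559, -0.688, 0, 0, 0, 75.7, 0.094, -0.559, -0.688, 0, 0, 0, 75.7, 0.094, -0.559, -0.688, 0, 0, 0, 75.7, 0.094, -0.559, -0.688, 0, 0, 0, 75.7, 0.094, -0.559, -0.688, 0, 0, 0, 75.7, 0.094, -0.559, -0.688, 0, 0, 0, 75.7, 0.094, -0.559, -0.688, 0, 0, 0, 75.7, 0.094, -0.559, -0.688, 0, 0, 0, 75.7, 0.094, -0.559, -0.688, 0, 0, 0, 75.7, 0.094, -0.559, -0.688, 0, 0, 0, 75.7, 0.094])

```text
time: 2.05
tool_pos: [0.3985, -0.0362, 0.2169]
ee_rot: [3.14, -0.0, 1.571]
wrist_force: [1.6, 0.3, -0.3]
width: 0.0941
finger_force: 0.0
```

```bash
python3 -c "
from h import *
print(robot.get_obs()['tool_pos'],robot.get_obs()['ee_rot'],plan([.51,-.281,.2],0))"
```

```text
[ 0.39853899 -0.03622693  0.21694483] [ 3.13974916e+00 -1.10582174e-04  1.57094950e+00] (array([-244.8,  111.4,   17.1]), 'az 0.0 (now 0.0)')
```

servo_tool(commands=[-0.245, 0.111, 0.017, 0, 0, 0, 0.094, -0.245, 0.111, 0.017, 0, 0, 0, 0.094, -0.245, 0.111, 0.017, 0, 0, 0, 0.094, -0.245, 0.111, 0.017, 0, 0, 0, 0.094, -0.245, 0.111, 0.017, 0, 0, 0, 0.094, -0.245, 0.111, 0.077, 0, 0, 0, 0.094, -0.245, 0.111, 0.12, 0, 0, 0, 0.094, -0.245, 0.111, 0.15, 0, 0, 0, 0.094, -0.245, 0.111, 0.172, 0, 0, 0, 0.094, -0.245, 0.111, 0.172, 0, 0, 0, 0.094])

```text
time: 3.3
tool_pos: [0.5078, -0.2772, 0.0426]
ee_rot: [-3.138, -0.003, 1.572]
wrist_force: [-1.1, 0.6, -0.1]
width: 0.0941
finger_force: 0.0
```

servo_tool(commands=[0, 0, 0, 0, 0, 0, 0.04, 0, 0, 0, 0, 0, 0, 0.04, 0, 0, 0, 0, 0, 0, 0.04, 0, 0, 0, 0, 0, 0, 0.04])

```text
time: 3.8
tool_pos: [0.5094, -0.2792, 0.045]
ee_rot: [3.141, 0.0, 1.572]
wrist_force: [0.1, -0.2, 0.3]
width: 0.0574
finger_force: 0.0
```

servo_tool(commands=[0, 0, 0, 0, 0, 0, 0.04, 0, 0, 0, 0, 0, 0, 0.04, 0, 0, 0, 0, 0, 0, 0.04, 0, 0, -0.03, 0, 0, 0, 0.04, 0, 0, -0.06, 0, 0, 0, 0.04, 0.04, 0, -0.09, 0, 0, 0, 0.04, 0.09, 0, -0.1, 0, 0, 0, 0.04, 0.14, 0, -0.1, 0, 0, 0, 0.04, 0.19, 0.001, -0.1, 0, 0, 0, 0.04, 0.235, 0.002, -0.1, 0, 0, 0, 0.04])

```text
time: 5.05
tool_pos: [0.51, -0.0423, 0.1435]
ee_rot: [-3.14, -0.0, 1.572]
wrist_force: [0.5, -0.4, -1.4]
width: 0.0532
finger_force: 30.0
```

```bash
python3 -c "
from h import *
o=robot.get_obs();print(o['width'],o['finger_force'],plan([.511,-.006,.036],0))"
```

```text
0.05321213059297073 29.9945361725986 (array([ 36.2,   1.2, 107.6]), 'az 0.1 (now 0.1)')
```

servo_tool(commands=[0.036, 0.001, 0, 0, 0, 0, 0.04, 0.036, 0.001, 0.04, 0, 0, 0, 0.04, 0.036, 0.001, 0.075, 0, 0, 0, 0.04, 0.036, 0.001, 0.095, 0, 0, 0, 0.04, 0.036, 0.001, 0.105, 0, 0, 0, 0.04, 0.036, 0.001, 0.109, 0, 0, 0, 0.04, 0.036, 0.001, 0.109, 0, 0, 0, 0.04, 0.036, 0.001, 0.109, 0, 0, 0, 0.094, 0.036, 0.001, 0.109, 0, 0, 0, 0.094, 0.036, 0.001, 0.109, 0, 0, 0, 0.094])

```text
time: 6.3
tool_pos: [0.5124, -0.0081, 0.0362]
ee_rot: [3.14, 0.0, 1.572]
wrist_force: [0.4, 0.2, 0.3]
width: 0.0797
finger_force: 0.0
```

servo_tool(commands=[0, 0, 0, 0, 0, 0, 0.094, 0, 0, -0.03, 0, 0, 0, 0.094, 0, 0, -0.08, 0, 0, 0, 0.094, 0, 0, -0.14, 0, 0, 0, 0.094, 0.06, 0, -0.14, 0, 0, 0, 0.06, 0.12, 0.01, -0.14, 0, 0, 0, 0.06, 0.18, 0.02, -0.14, 0, 0, 0, 0.06, 0.23, 0.028, -0.14, 0, 0, 0, 0.06])

```text
time: 7.3
tool_pos: [0.5398, 0.2242, 0.1756]
ee_rot: [3.141, -0.0, 1.572]
wrist_force: [0.3, -0.3, 1.1]
width: 0.0605
finger_force: 0.0
```

Run:
```python
from h import *
c,a=np.array([.5219,.2503]),np.radians(-2.2); ux=np.array([np.cos(a),np.sin(a)])
hd=np.array([.5394,.2484]); print("handle cab coords",(hd-c)@ux)
print(robot.get_obs()['width'],plan([*hd,.085],-2.2))
s=snapshot("top"); cv2.imwrite("pics/t2.png",cv2.resize(s["img"][70:250,200:500],None,fx=2.66,fy=2.66,interpolation=cv2.INTER_CUBIC))
```

```text
handle cab coords 0.017560037874452115
0.06053712075399288 (array([24.1, -0.4, 90.6]), 'az 2.3 (now 0.1)')
```

View pics/t2.png

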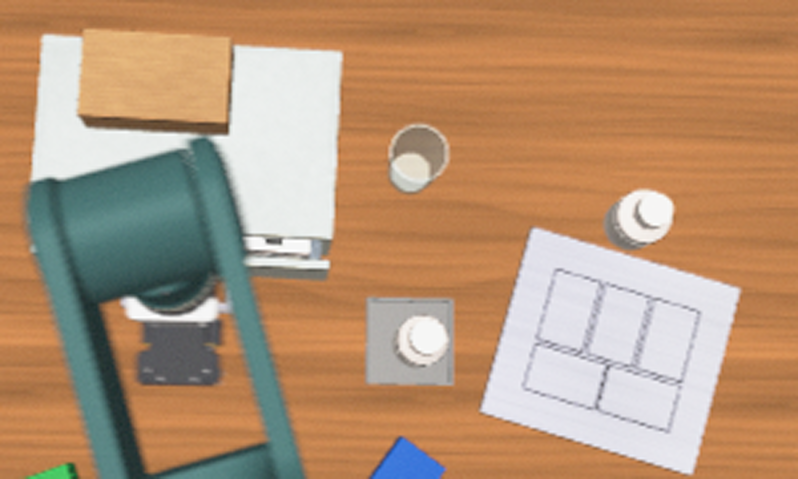

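servo_tool(commands=[0.024, 0, 0.03, 0, 0, 2.3, 0.04, 0.024, 0, 0.06, 0, 0, 2.3, 0.04, 0.024, 0, 0.09, 0, 0, 2.3, 0.04, 0.024, 0, 0.103, 0, 0, 2.3, 0.04, 0.024, 0, 0.103, 0, 0, 2.3, 0, 0.024, 0, 0.103, 0, 0, 2.3, 0, 0.024, 0, 0.103, 0, 0, 2.3, 0, 0.024, 0, 0.103, 0, 0, 2.3, 0])

```text
time: 8.35
tool_pos: [0.5413, 0.2462, 0.0743]
ee_rot: [3.137, -0.001, 1.531]
wrist_force: [2.0, 0.4, 2.6]
width: 0.011
finger_force: 30.0
```

servo_tool(commands=[0, -0.01, 0, 0, 0, 0, 0, 0, -0.03, 0, 0, 0, 0, 0, 0, -0.05, 0, 0, 0, 0, 0, 0, -0.07, 0, 0, 0, 0, 0, 0, -0.09, 0, 0, 0, 0, 0, 0, -0.11, 0, 0, 0, 0, 0, 0, -0.13, 0, 0, 0, 0, 0, 0, -0.145, 0, 0, 0, 0, 0, 0, -0.153, 0, 0, 0, 0, 0, 0, -0.158, 0, 0, 0, 0, 0])

```text
time: 9.6
tool_pos: [0.3826, 0.2519, 0.0742]
ee_rot: [3.138, 0.0, 1.532]
wrist_force: [6.7, -2.9, 4.4]
width: 0.0112
finger_force: 30.0
```

servo_tool(commands=[0, -0.004, 0, 0, 0, 0, 0, 0, -0.004, 0, 0, 0, 0, 0, 0, -0.004, 0, 0, 0, 0, 0])

```text
time: 9.98
tool_pos: [0.3826, 0.2519, 0.0743]
ee_rot: [3.129, -0.0, 1.531]
wrist_force: [11.3, -2.0, -1.0]
width: 0.0111
finger_force: 30.0
```

servo_tool(commands=[0, 0, 0, 0, 0, 0, 0.04, 0, 0, 0, 0, 0, 0, 0.04, 0, 0, 0, 0, 0, 0, 0.04, 0, 0, -0.05, 0, 0, 0, 0.04, 0, 0, -0.1, 0, 0, 0, 0.06, -0.06, 0, -0.15, 0, 0, 0, 0.06, -0.12, 0, -0.15, 0, 0, 0, 0.06, -0.18, 0, -0.15, 0, 0, 0, 0.06, -0.24, 0, -0.15, 0, 0, 0, 0.06, -0.3, 0, -0.15, 0, 0, 0, 0.06])

```text
time: 11.22
tool_pos: [0.3653, -0.0461, 0.2222]
ee_rot: [3.141, -0.001, 1.532]
wrist_force: [1.3, 0.6, 0.1]
width: 0.0601
finger_force: 0.0
```

Run:
```python
from h import *
s=snapshot("top"); cv2.imwrite("pics/t3.png",cv2.resize(s["img"][130:250,190:350],None,fx=5,fy=5,interpolation=cv2.INTER_CUBIC))
for d in spotter.trace("box0",s)[:10]:
    print(round(d["conf"],2),d["box"])
```

```text
0.95 [215.0, 203.5, 30.3, 14.4]
0.82 [173.2, 134.7, 26.8, 29.2]
0.77 [283.7, 178.2, 29.0, 18.8]
0.77 [142.2, 174.9, 30.0, 31.4]
0.65 [251.5, 170.6, 33.1, 22.7]
0.62 [198.0, 242.6, 29.4, 28.3]
0.59 [220.1, 172.3, 29.7, 20.9]
0.58 [239.2, 262.4, 32.5, 32.9]
0.49 [335.8, 232.7, 28.8, 35.4]
```

View pics/t3.png

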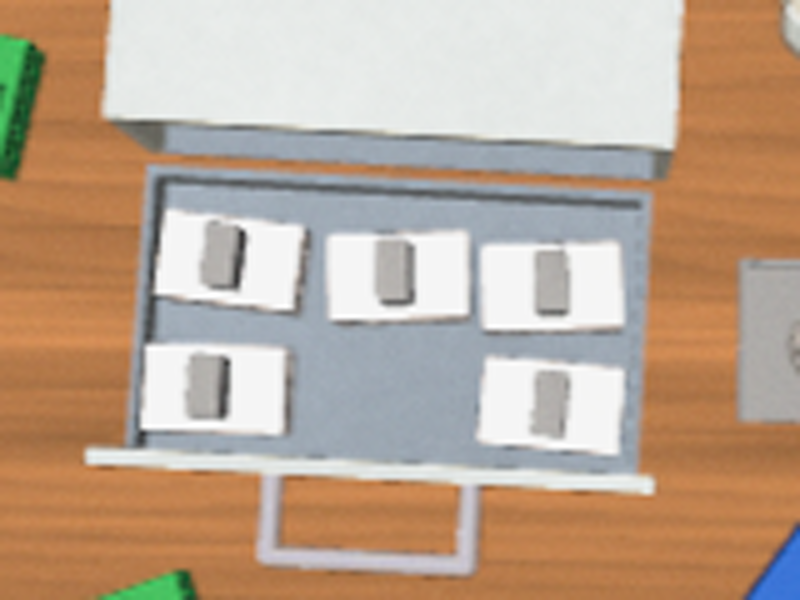

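```bash
cat >> h.py <<'E'
C0,CA=np.array([.5219,.2503]),np.radians(-2.2)
S0,SA=np.array([.508,-.231]),np.radians(-16.)
PL=[(-44,-43,90),(-44,43,90),(29,-58,0),(29,0,0),(29,58,0)]
def place(i):
    x,y,a=PL[i]; c,s=np.cos(SA),np.sin(SA); return S0+np.array([c*x-s*y,s*x+c*y])/1000, np.degrees(SA)+a
def lids(s,z,box):
    "white lids in pixel window (l,t,r,b): centre mm, size, closing angle, rib-top centre"
    l,t,r,b=box; im=s["img"].astype(int); m=((im.min(2)>215)).astype(np.uint8); out=[]
    w=np.zeros_like(m); w[t:b,l:r]=m[t:b,l:r]
    n,lab,st,_=cv2.connectedComponentsWithStats(w,connectivity=4)
    for k in range(1,n):
        if st[k,4]<150: continue
        c=np.vstack([x[:,0] for x in cv2.findContours((lab==k).astype(np.uint8),0,1)[0]])
        h=cv2.convexHull(c); 
        q=(ray(s,c,z)[:,:2]*1000).astype(np.float32); (cx,cy),(a,bb),an=cv2.minAreaRect(q)
        if a<bb: an+=90; a,bb=bb,a
        an=(an+90)%180-90
        f=np.zeros_like(m); cv2.fillPoly(f,[h],1); g=cv2.moments(((f==1)&(im.max(2)<200)).astype(np.uint8),True)
        rib=ray(s,[g["m10"]/g["m00"],g["m01"]/g["m00"]],z+.022)[0,:2]*1000 if g["m00"]>10 else [0,0]
        out.append((round(cx,1),round(cy,1),round(a),round(bb),round(an,1),np.round(rib,1).tolist()))
    return out
def drawer(s):
    print("t",robot.get_obs()["time"])
    for o in lids(s,.052,(205,165,325,222)): print(o)
E
python3 - <<'E'
from h import *
drawer(snapshot("top"))
for i in range(5): print(i,place(i))
E
```

```text
t 11.375
(551.5, 342.8, 79, 48, 83.9, [550.8, 341.5])
(544.2, 245.1, 80, 48, -86.3, [544.9, 243.4])
(539.3, 155.9, 81, 46, -88.9, [539.4, 155.1])
(477.9, 348.6, 79, 49, 88.6, [475.7, 348.4])
(471.3, 154.9, 81, 49, 85.8, [469.8, 153.1])
0 (array([ 0.45385208, -0.26020621]), np.float64(74.0))
1 (array([ 0.47755689, -0.1775377 ]), np.float64(74.0))
2 (array([ 0.51988962, -0.29474666]), np.float64(-16.0))
3 (array([ 0.53587659, -0.23899348]), np.float64(-16.0))
4 (array([ 0.55186356, -0.1832403 ]), np.float64(-16.0))
```

```bash
python3 -c "
from h import *
print(plan([.471,.1545,.2],85.8),robot.get_obs()['joint_positions'])"
```

```text
(array([206.4,  96.1,  21.9]), 'az -88.5 (now -2.7)') [-2.83132712e-01 -3.29049418e-01  1.73234249e+00  4.04788298e-04
  1.73988495e+00 -2.35879108e-01]
```

servo_tool(commands=[0.05, 0.024, 0.02, 0, 0, -20, 0.05, 0.1, 0.048, 0.02, 0, 0, -40, 0.05, 0.15, 0.07, 0.02, 0, 0, -60, 0.05, 0.206, 0.096, 0.02, 0, 0, -80, 0.05, 0.206, 0.096, 0.02, 0, 0, -88.5, 0.05, 0.206, 0.096, 0.022, 0, 0, -88.5, 0.05, 0.206, 0.096, 0.022, 0, 0, -88.5, 0.05, 0.206, 0.096, 0.022, 0, 0, -88.5, 0.05, 0.206, 0.096, 0.022, 0, 0, -88.5, 0.05, 0.206, 0.096, 0.022, 0, 0, -88.5, 0.05])

```text
time: 12.62
tool_pos: [0.4691, 0.1593, 0.2001]
ee_rot: [3.141, -0.001, 3.079]
wrist_force: [-0.0, 0.1, -0.0]
width: 0.0501
finger_force: 0.0
```

```bash
python3 -c "
from h import *
print(plan([.471,.1545,.066],85.8),robot.get_obs()['joint_positions'][5])"
```

```text
(array([ -2.3,  -4.8, 134.1]), 'az 0.6 (now 86.4)') -1.2956208611709539
```

servo_tool(commands=[0, 0, 0.05, 0, 0, 0, 0.05, 0, 0, 0.05, 0, 0, 0, 0.05, 0, 0, 0.05, 0, 0, 0, 0.05])

```text
time: 13.0
tool_pos: [0.4705, 0.158, 0.1517]
ee_rot: [3.141, 0.001, 3.077]
wrist_force: [0.2, 0.5, -0.1]
width: 0.0502
finger_force: 0.0
```

```bash
python3 -c "
from h import *
print(plan([.471,.1545,.066],85.8),robot.get_obs()['joint_positions'][5])"
```

```text
(array([-0.7, -3.5, 85.7]), 'az 0.5 (now 86.3)') -1.2963650430580935
```

servo_tool(commands=[-0.001, -0.0035, 0.03, 0, 0, 0.5, 0.05, -0.001, -0.0035, 0.06, 0, 0, 0.5, 0.05, -0.001, -0.0035, 0.08, 0, 0, 0.5, 0.05, -0.001, -0.0035, 0.086, 0, 0, 0.5, 0.05, -0.001, -0.0035, 0.086, 0, 0, 0.5, 0.05, -0.001, -0.0035, 0.086, 0, 0, 0.5, 0, -0.001, -0.0035, 0.086, 0, 0, 0.5, 0, -0.001, -0.0035, 0.086, 0, 0, 0.5, 0, -0.001, -0.0035, 0.086, 0, 0, 0.5, 0, -0.001, -0.0035, 0.086, 0, 0, 0.5, 0])

```text
time: 14.25
tool_pos: [0.4713, 0.1541, 0.065]
ee_rot: [3.141, 0.001, 3.067]
wrist_force: [0.1, 2.1, 2.3]
width: 0.0199
finger_force: 30.0
```

```bash
python3 -c "
from h import *
print(robot.get_obs()['tool_pos'],plan([*place(4)[0],.2],place(4)[1]))
print(plan([*place(0)[0],.2],place(0)[1]));print(plan([*place(1)[0],.2],place(1)[1]))"
```

```text
[0.47129959 0.15407861 0.06496579] (array([-105.5, -330.3, -135.2]), 'az -78.3 (now 85.7)')
(array([ -13.4, -414.3, -135.4]), 'az 11.7 (now 85.7)')
(array([ -30.9, -330.1, -135.3]), 'az 11.7 (now 85.7)')
```

servo_tool(commands=[0, 0, -0.02, 0, 0, 0, 0, 0, 0, -0.06, 0, 0, 0, 0, 0, 0, -0.11, 0, 0, 0, 0, -0.003, -0.03, -0.135, 0, 0, 2, 0, -0.008, -0.08, -0.135, 0, 0, 5, 0, -0.013, -0.14, -0.135, 0, 0, 8, 0, -0.018, -0.2, -0.135, 0, 0, 11.7, 0, -0.024, -0.26, -0.135, 0, 0, 11.7, 0, -0.029, -0.31, -0.135, 0, 0, 11.7, 0, -0.031, -0.33, -0.135, 0, 0, 11.7, 0])

```text
time: 15.5
tool_pos: [0.4764, -0.1801, 0.198]
ee_rot: [-3.141, -0.003, 2.86]
wrist_force: [0.1, 0.6, -2.2]
width: 0.02
finger_force: 30.0
```

servo_tool(commands=[0, 0, 0.03, 0, 0, 0, 0, 0, 0, 0.06, 0, 0, 0, 0, 0, 0, 0.08, 0, 0, 0, 0, 0, 0, 0.09, 0, 0, 0, 0, 0, 0, 0.09, 0, 0, 0, 0])

```text
time: 16.12
tool_pos: [0.4769, -0.1769, 0.1086]
ee_rot: [3.141, -0.002, 2.864]
wrist_force: [0.1, -0.5, -1.9]
width: 0.0198
finger_force: 30.0
```

```bash
python3 -c "
from h import *
p,a=place(1)
print(robot.get_obs()['tool_pos'],robot.get_obs()['width'],plan([*p,.067],a))
s=snapshot('top');drawer(s)"
```

```text
[ 0.47694171 -0.17693536  0.10859939] 0.019827059023344074 (array([-0.8, -0.4, 41.6]), 'az 0.1 (now 74.1)')
t 16.175
(551.5, 342.8, 79, 48, 83.9, [550.6, 341.5])
(544.2, 244.9, 81, 48, -86.1, [544.8, 243.7])
(539.8, 156.3, 81, 48, -86.5, [540.8, 154.9])
(476.7, 348.9, 80, 49, -89.0, [476.0, 348.2])
```

servo_tool(commands=[-0.001, 0, 0.02, 0, 0, 0, 0, -0.001, 0, 0.034, 0, 0, 0, 0, -0.001, 0, 0.039, 0, 0, 0, 0, -0.001, 0, 0.042, 0, 0, 0, 0, -0.001, 0, 0.042, 0, 0, 0, 0, -0.001, 0, 0.042, 0, 0, 0, 0.05, -0.001, 0, 0.042, 0, 0, 0, 0.05, -0.001, 0, 0.042, 0, 0, 0, 0.05, -0.001, 0, 0.0, 0, 0, 0, 0.05, -0.001, 0, -0.06, 0, 0, 0, 0.05])

```text
time: 17.42
tool_pos: [0.4771, -0.1773, 0.1686]
ee_rot: [3.141, -0.005, 2.863]
wrist_force: [1.4, -0.4, 1.4]
width: 0.0496
finger_force: 0.0
```

```bash
python3 -c "
from h import *
print(robot.get_obs()['tool_pos'],plan([.5403,.1558,.2],93.5))"
```

```text
[ 0.47705677 -0.17732752  0.16857255] (array([ 30.9, 337.7, -30.9]), 'az -19.5 (now 74.0)')
```

servo_tool(commands=[0.005, 0.055, -0.025, 0, 0, -4, 0.05, 0.01, 0.115, -0.03, 0, 0, -9, 0.05, 0.016, 0.175, -0.03, 0, 0, -14, 0.05, 0.022, 0.235, -0.03, 0, 0, -19.5, 0.05, 0.027, 0.295, -0.03, 0, 0, -19.5, 0.05, 0.031, 0.338, -0.03, 0, 0, -19.5, 0.05, 0.031, 0.338, 0.02, 0, 0, -19.5, 0.05, 0.031, 0.338, 0.05, 0, 0, -19.5, 0.05, 0.031, 0.338, 0.05, 0, 0, -19.5, 0.05])

```text
time: 18.55
tool_pos: [0.5394, 0.1554, 0.1165]
ee_rot: [-3.141, -0.006, -3.079]
wrist_force: [0.1, 0.0, 0.3]
width: 0.0503
finger_force: 0.0
```

```bash
python3 -c "
from h import *
print(robot.get_obs()['tool_pos'],plan([.5403,.1558,.0655],93.5))"
```

```text
[0.53941821 0.15539498 0.11648069] (array([-1.2,  0.4, 51. ]), 'az 0.1 (now 93.6)')
```

servo_tool(commands=[-0.001, 0, 0.03, 0, 0, 0, 0.05, -0.001, 0, 0.047, 0, 0, 0, 0.05, -0.001, 0, 0.051, 0, 0, 0, 0.05, -0.001, 0, 0.051, 0, 0, 0, 0.0, -0.001, 0, 0.051, 0, 0, 0, 0, -0.001, 0, 0.051, 0, 0, 0, 0, -0.001, 0, 0.051, 0, 0, 0, 0, -0.001, 0, 0.03, 0, 0, 0, 0, -0.001, 0, -0.02, 0, 0, 0, 0, -0.001, 0, -0.08, 0, 0, 0, 0])

```text
time: 19.8
tool_pos: [0.5412, 0.1553, 0.1987]
ee_rot: [-3.141, -0.005, -3.08]
wrist_force: [1.1, 0.2, -1.9]
width: 0.0197
finger_force: 30.0
```

```bash
python3 -c "
from h import *
p,a=place(0)
print(robot.get_obs()['tool_pos'],robot.get_obs()['width'],plan([*p,.11],a))"
```

```text
[0.54122563 0.1553219  0.19867728] 0.019658630500345563 (array([ 112.5, -409.3,   89.4]), 'az 19.5 (now 93.5)')
```

servo_tool(commands=[0.012, -0.045, 0, 0, 0, 3, 0, 0.028, -0.1, 0, 0, 0, 7, 0, 0.044, -0.16, 0, 0, 0, 11, 0, 0.06, -0.22, 0, 0, 0, 15, 0, 0.077, -0.28, 0, 0, 0, 19.5, 0, 0.093, -0.34, 0, 0, 0, 19.5, 0, 0.106, -0.385, 0, 0, 0, 19.5, 0, 0.1125, -0.409, 0, 0, 0, 19.5, 0, 0.1125, -0.409, 0.05, 0, 0, 19.5, 0, 0.1125, -0.409, 0.08, 0, 0, 19.5, 0])

```text
time: 21.05
tool_pos: [0.4541, -0.2594, 0.1167]
ee_rot: [3.14, -0.003, 2.862]
wrist_force: [0.4, 0.9, -2.3]
width: 0.0196
finger_force: 30.0
```

servo_tool(commands=[0, 0, 0.01, 0, 0, 0, 0, 0, 0, 0.01, 0, 0, 0, 0])

```text
time: 21.3
tool_pos: [0.4553, -0.2593, 0.1092]
ee_rot: [3.141, -0.001, 2.863]
wrist_force: [0.0, -0.4, -2.3]
width: 0.02
finger_force: 30.0
```

```bash
python3 -c "
from h import *
p,a=place(0)
print(robot.get_obs()['tool_pos'],robot.get_obs()['width'],plan([*p,.067],a))
s=snapshot('top');drawer(s)"
```

```text
[ 0.45533416 -0.25934613  0.10919545] 0.01995981393965676 (array([ 1.1, -1.3, 42.2]), 'az 0.1 (now 74.1)')
t 21.35
(551.5, 342.8, 79, 48, 83.9, [550.5, 341.4])
(544.2, 244.9, 82, 48, -86.1, [544.9, 243.7])
(476.7, 348.9, 80, 49, -89.0, [475.6, 348.4])
```

servo_tool(commands=[0.001, -0.001, 0.02, 0, 0, 0, 0, 0.001, -0.001, 0.034, 0, 0, 0, 0, 0.001, -0.001, 0.039, 0, 0, 0, 0, 0.001, -0.001, 0.042, 0, 0, 0, 0, 0.001, -0.001, 0.042, 0, 0, 0, 0, 0.001, -0.001, 0.042, 0, 0, 0, 0.05, 0.001, -0.001, 0.042, 0, 0, 0, 0.05, 0.001, -0.001, 0.042, 0, 0, 0, 0.05, 0.001, -0.001, 0.0, 0, 0, 0, 0.05, 0.001, -0.001, -0.06, 0, 0, 0, 0.05])

```text
time: 22.6
tool_pos: [0.453, -0.2594, 0.168]
ee_rot: [3.139, -0.006, 2.863]
wrist_force: [0.9, -1.2, -0.1]
width: 0.0499
finger_force: 0.0
```

```bash
python3 -c "
from h import *
print(robot.get_obs()['tool_pos'],plan([.5445,.2445,.19],93.8))"
```

```text
[ 0.45296715 -0.25935486  0.16800058] (array([ 50.6, 509.6, -20.6]), 'az -19.8 (now 74.0)')
```

servo_tool(commands=[0.005, 0.05, -0.022, 0, 0, -3, 0.05, 0.011, 0.11, -0.022, 0, 0, -6, 0.05, 0.017, 0.17, -0.022, 0, 0, -10, 0.05, 0.023, 0.23, -0.022, 0, 0, -14, 0.05, 0.029, 0.29, -0.022, 0, 0, -19.8, 0.05, 0.035, 0.35, -0.022, 0, 0, -19.8, 0.05, 0.041, 0.41, -0.022, 0, 0, -19.8, 0.05, 0.047, 0.47, -0.022, 0, 0, -19.8, 0.05, 0.0506, 0.5096, -0.022, 0, 0, -19.8, 0.05, 0.0506, 0.5096, 0.03, 0, 0, -19.8, 0.05])

```text
time: 23.85
tool_pos: [0.549, 0.2479, 0.1436]
ee_rot: [3.138, 0.011, -3.07]
wrist_force: [0.3, -0.4, 0.5]
width: 0.0499
finger_force: 0.0
```

servo_tool(commands=[0, 0, 0.02, 0, 0, 0, 0.05, 0, 0, 0.02, 0, 0, 0, 0.05])

```text
time: 24.1
tool_pos: [0.5442, 0.2433, 0.1167]
ee_rot: [-3.14, -0.005, -3.074]
wrist_force: [0.3, -0.1, 0.0]
width: 0.05
finger_force: 0.0
```

```bash
python3 -c "
from h import *
print(robot.get_obs()['tool_pos'],plan([.5445,.2445,.0655],93.8))"
```

```text
[0.54415507 0.24330386 0.11665778] (array([-0.7,  1.2, 51.2]), 'az 0.1 (now 93.9)')
```

servo_tool(commands=[-0.001, 0.001, 0.03, 0, 0, 0, 0.05, -0.001, 0.001, 0.047, 0, 0, 0, 0.05, -0.001, 0.001, 0.051, 0, 0, 0, 0.05, -0.001, 0.001, 0.051, 0, 0, 0, 0.0, -0.001, 0.001, 0.051, 0, 0, 0, 0, -0.001, 0.001, 0.051, 0, 0, 0, 0, -0.001, 0.001, 0.051, 0, 0, 0, 0, -0.001, 0.001, 0.03, 0, 0, 0, 0, -0.001, 0.001, -0.02, 0, 0, 0, 0, -0.001, 0.001, -0.08, 0, 0, 0, 0])

```text
time: 25.35
tool_pos: [0.5453, 0.2442, 0.1983]
ee_rot: [-3.14, -0.005, -3.075]
wrist_force: [0.7, 0.7, -1.1]
width: 0.0196
finger_force: 30.0
```

```bash
python3 -c "
from h import *
p,a=place(2)
print(robot.get_obs()['tool_pos'],robot.get_obs()['width'],plan([*p,.2],a),robot.get_obs()['joint_positions'])"
```

```text
[0.54534293 0.2442317  0.19833722] 0.019607985410407848 (array([  61.5, -536.1,   -0.7]), 'az -70.2 (now 93.8)') [ 3.26193368e-01  2.01086925e-01  1.27815833e+00  1.10384834e-05
  1.66748846e+00 -1.31165971e+00]
```

servo_tool(commands=[0.005, -0.045, 0, 0, 0, 10, 0, 0.011, -0.1, 0, 0, 0, 20, 0, 0.018, -0.155, 0, 0, 0, 30, 0, 0.024, -0.21, 0, 0, 0, 40, 0, 0.03, -0.265, 0, 0, 0, 50, 0, 0.037, -0.32, 0, 0, 0, 60, 0, 0.043, -0.375, 0, 0, 0, 70, 0, 0.049, -0.43, 0, 0, 0, 80, 0, 0.056, -0.485, 0, 0, 0, 90, 0, 0.0615, -0.536, 0, 0, 0, 100, 0])

```text
time: 26.6
tool_pos: [0.5205, -0.2959, 0.1986]
ee_rot: [-3.14, -0.001, 1.457]
wrist_force: [0.6, -0.5, -2.3]
width: 0.0197
finger_force: 30.0
```

servo_tool(commands=[0, 0, 0, 0, 0, 9.8, 0, 0, 0, 0.04, 0, 0, 9.8, 0, 0, 0, 0.08, 0, 0, 9.8, 0, 0, 0, 0.09, 0, 0, 9.8, 0, 0, 0, 0.09, 0, 0, 9.8, 0])

```text
time: 27.22
tool_pos: [0.5209, -0.294, 0.109]
ee_rot: [-3.14, -0.001, 1.292]
wrist_force: [-0.4, 1.1, -1.1]
width: 0.0194
finger_force: 30.0
```

```bash
python3 -c "
from h import *
p,a=place(2)
print(robot.get_obs()['tool_pos'],robot.get_obs()['width'],plan([*p,.067],a))
s=snapshot('top');drawer(s)"
```

```text
[ 0.52090679 -0.29398256  0.1089506 ] 0.019401307919863463 (array([-1. , -0.7, 42. ]), 'az 0.1 (now -15.9)')
t 27.275
(551.5, 342.8, 79, 48, 83.9, [550.6, 341.6])
(476.7, 349.0, 80, 49, -89.0, [475.7, 348.3])
```

servo_tool(commands=[-0.001, -0.001, 0.02, 0, 0, 0, 0, -0.001, -0.001, 0.034, 0, 0, 0, 0, -0.001, -0.001, 0.039, 0, 0, 0, 0, -0.001, -0.001, 0.042, 0, 0, 0, 0, -0.001, -0.001, 0.042, 0, 0, 0, 0, -0.001, -0.001, 0.042, 0, 0, 0, 0.05, -0.001, -0.001, 0.042, 0, 0, 0, 0.05, -0.001, -0.001, 0.042, 0, 0, 0, 0.05, -0.001, -0.001, 0.0, 0, 0, 0, 0.05, -0.001, -0.001, -0.06, 0, 0, 0, 0.05])

```text
time: 28.52
tool_pos: [0.5187, -0.2941, 0.1677]
ee_rot: [-3.136, -0.002, 1.292]
wrist_force: [0.5, -0.2, -0.1]
width: 0.0498
finger_force: 0.0
```

```bash
python3 -c "
from h import *
print(robot.get_obs()['tool_pos'],plan([.5508,.342,.19],83.9))
print(plan([.5508,.342,.19],-96.1))"
```

```text
[ 0.51874048 -0.2940677   0.1677046 ] (array([ 620.4, -144.2,  -20.2]), 'az 80.1 (now -16.0)')
(array([ 620.4, -144.2,  -20.2]), 'az 80.1 (now -16.0)')
```

servo_tool(commands=[0.05, -0.012, -0.022, 0, 0, -10, 0.05, 0.11, -0.026, -0.022, 0, 0, -20, 0.05, 0.17, -0.04, -0.022, 0, 0, -30, 0.05, 0.23, -0.053, -0.022, 0, 0, -40, 0.05, 0.29, -0.067, -0.022, 0, 0, -50, 0.05, 0.35, -0.081, -0.022, 0, 0, -60, 0.05, 0.41, -0.095, -0.022, 0, 0, -70, 0.05, 0.47, -0.109, -0.022, 0, 0, -80, 0.05, 0.53, -0.123, -0.022, 0, 0, -90, 0.05, 0.58, -0.135, -0.022, 0, 0, -99.9, 0.05])

```text
time: 29.78
tool_pos: [0.5493, 0.3023, 0.1913]
ee_rot: [3.141, 0.0, 3.043]
wrist_force: [0.2, -1.1, -0.2]
width: 0.0502
finger_force: 0.0
```

```bash
python3 -c "
from h import *
print(robot.get_obs()['tool_pos'],plan([.5508,.342,.116],83.9))"
```

```text
[0.54933828 0.30234198 0.1912864 ] (array([ 2.5, 39.6, 75.3]), 'az 0.4 (now 84.3)')
```

servo_tool(commands=[0.002, 0.03, 0.01, 0, 0, 0, 0.05, 0.002, 0.0405, 0.03, 0, 0, 0, 0.05, 0.002, 0.0405, 0.075, 0, 0, 0, 0.05, 0.002, 0.0405, 0.075, 0, 0, 0, 0.05, 0.002, 0.0405, 0.075, 0, 0, 0, 0.05])

```text
time: 30.4
tool_pos: [0.5524, 0.3396, 0.1172]
ee_rot: [3.141, 0.001, 3.035]
wrist_force: [0.3, -0.5, 0.8]
width: 0.0499
finger_force: 0.0
```

```bash
python3 -c "
from h import *
print(robot.get_obs()['tool_pos'],plan([.5508,.342,.0655],83.9))"
```

```text
[0.55240457 0.33957075 0.11724328] (array([ 1.9,  2.2, 51.7]), 'az -0.0 (now 83.9)')
```

servo_tool(commands=[0.001, 0.002, 0.03, 0, 0, 0, 0.05, 0.001, 0.002, 0.047, 0, 0, 0, 0.05, 0.001, 0.002, 0.051, 0, 0, 0, 0.05, 0.001, 0.002, 0.051, 0, 0, 0, 0.0, 0.001, 0.002, 0.051, 0, 0, 0, 0, 0.001, 0.002, 0.051, 0, 0, 0, 0, 0.001, 0.002, 0.051, 0, 0, 0, 0, 0.001, 0.002, 0.03, 0, 0, 0, 0, 0.001, 0.002, -0.02, 0, 0, 0, 0, 0.001, 0.002, -0.08, 0, 0, 0, 0])

```text
time: 31.65
tool_pos: [0.5498, 0.3418, 0.195]
ee_rot: [-3.139, -0.005, 3.036]
wrist_force: [0.3, 0.3, -1.7]
width: 0.0199
finger_force: 30.0
```

```bash
python3 -c "
from h import *
p,a=place(3)
print(robot.get_obs()['tool_pos'],robot.get_obs()['width'],plan([*p,.2],a))"
```

```text
[0.54983478 0.34181601 0.19495129] 0.019913350412754775 (array([ -47.4, -579.1,   -3.5]), 'az -80.1 (now 83.9)')
```

servo_tool(commands=[-0.004, -0.045, -0.004, 0, 0, 10, 0, -0.009, -0.105, -0.004, 0, 0, 20, 0, -0.014, -0.165, -0.004, 0, 0, 30, 0, -0.019, -0.225, -0.004, 0, 0, 40, 0, -0.024, -0.285, -0.004, 0, 0, 50, 0, -0.029, -0.345, -0.004, 0, 0, 60, 0, -0.034, -0.405, -0.004, 0, 0, 70, 0, -0.039, -0.465, -0.004, 0, 0, 80, 0, -0.044, -0.525, -0.004, 0, 0, 90, 0, -0.047, -0.579, -0.004, 0, 0, 99.9, 0])

```text
time: 32.9
tool_pos: [0.536, -0.2402, 0.1996]
ee_rot: [-3.14, -0.0, 1.286]
wrist_force: [0.4, 0.5, -2.1]
width: 0.0195
finger_force: 30.0
```

servo_tool(commands=[0, 0, 0, 0, 0, 0, 0, 0, 0, 0.04, 0, 0, 0, 0, 0, 0, 0.08, 0, 0, 0, 0, 0, 0, 0.09, 0, 0, 0, 0, 0, 0, 0.09, 0, 0, 0, 0])

```text
time: 33.52
tool_pos: [0.5367, -0.2374, 0.1102]
ee_rot: [-3.14, -0.001, 1.294]
wrist_force: [-0.9, -0.4, -3.0]
width: 0.0193
finger_force: 30.0
```

```bash
python3 -c "
from h import *
p,a=place(3)
print(robot.get_obs()['tool_pos'],robot.get_obs()['width'],plan([*p,.067],a))
s=snapshot('top');drawer(s)"
```

```text
[ 0.53667448 -0.23735888  0.1101907 ] 0.01931532650191598 (array([-1.8, -0.3, 43.2]), 'az 0.1 (now -15.9)')
t 33.575
(476.7, 348.9, 80, 49, -89.0, [475.4, 348.1])
```

servo_tool(commands=[-0.0015, 0, 0.02, 0, 0, 0, 0, -0.0015, 0, 0.035, 0, 0, 0, 0, -0.0015, 0, 0.041, 0, 0, 0, 0, -0.0015, 0, 0.043, 0, 0, 0, 0, -0.0015, 0, 0.043, 0, 0, 0, 0, -0.0015, 0, 0.043, 0, 0, 0, 0.05, -0.0015, 0, 0.043, 0, 0, 0, 0.05, -0.0015, 0, 0.043, 0, 0, 0, 0.05, -0.0015, 0, 0.0, 0, 0, 0, 0.05, -0.0015, 0, -0.06, 0, 0, 0, 0.05])

```text
time: 34.83
tool_pos: [0.5351, -0.2391, 0.1693]
ee_rot: [-3.137, -0.001, 1.292]
wrist_force: [0.3, -0.5, 0.1]
width: 0.0499
finger_force: 0.0
```

```bash
python3 -c "
from h import *
print(robot.get_obs()['tool_pos'],plan([.4763,.3485,.19],91))"
```

```text
[ 0.53507201 -0.23907634  0.16930291] (array([ 548.8, -218.2,  -18.9]), 'az 73.0 (now -16.0)')
```

servo_tool(commands=[0.045, -0.018, -0.021, 0, 0, -10, 0.05, 0.1, -0.04, -0.021, 0, 0, -20, 0.05, 0.155, -0.062, -0.021, 0, 0, -30, 0.05, 0.21, -0.083, -0.021, 0, 0, -40, 0.05, 0.265, -0.105, -0.021, 0, 0, -50, 0.05, 0.32, -0.127, -0.021, 0, 0, -60, 0.05, 0.375, -0.149, -0.021, 0, 0, -70, 0.05, 0.43, -0.171, -0.021, 0, 0, -80, 0.05, 0.485, -0.193, -0.021, 0, 0, -90, 0.05, 0.54, -0.215, -0.021, 0, 0, -100, 0.05])

```text
time: 36.08
tool_pos: [0.4777, 0.3405, 0.192]
ee_rot: [3.141, 0.001, 3.043]
wrist_force: [0.3, -0.3, 0.1]
width: 0.0498
finger_force: 0.0
```

servo_tool(commands=[0.002, 0.009, 0, 0, 0, -7, 0.05, 0.002, 0.009, 0.03, 0, 0, -7, 0.05, 0.002, 0.009, 0.073, 0, 0, -7, 0.05, 0.002, 0.009, 0.073, 0, 0, -7, 0.05])

```text
time: 36.58
tool_pos: [0.4745, 0.3464, 0.1144]
ee_rot: [-3.137, -0.008, -3.123]
wrist_force: [0.4, -0.4, -0.3]
width: 0.0501
finger_force: 0.0
```

```bash
python3 -c "
from h import *
print(robot.get_obs()['tool_pos'],plan([.4763,.3485,.0655],91))"
```

```text
[0.47452498 0.34637967 0.114421  ] (array([-2.2,  2.3, 48.9]), 'az 0.1 (now 91.1)')
```

servo_tool(commands=[-0.002, 0.002, 0.03, 0, 0, 0, 0.05, -0.002, 0.002, 0.045, 0, 0, 0, 0.05, -0.002, 0.002, 0.05, 0, 0, 0, 0.05, -0.002, 0.002, 0.05, 0, 0, 0, 0.0, -0.002, 0.002, 0.05, 0, 0, 0, 0, -0.002, 0.002, 0.05, 0, 0, 0, 0, -0.002, 0.002, 0.05, 0, 0, 0, 0, -0.002, 0.002, 0.03, 0, 0, 0, 0, -0.002, 0.002, -0.02, 0, 0, 0, 0, -0.002, 0.002, -0.08, 0, 0, 0, 0])

```text
time: 37.83
tool_pos: [0.4778, 0.3492, 0.1975]
ee_rot: [-3.139, -0.004, -3.123]
wrist_force: [1.1, 1.1, -2.0]
width: 0.0196
finger_force: 29.9
```

```bash
python3 -c "
from h import *
p,a=place(4)
print(robot.get_obs()['tool_pos'],robot.get_obs()['width'],plan([*p,.2],a))
s=snapshot('top')
for o in lids(s,.053,(380,150,480,250)): print(o)
for o in range(5): print(place(o))"
```

```text
[0.47781486 0.34917338 0.19747718] 0.019596499789737154 (array([ -64.3, -533.7,   -1.6]), 'az -73.0 (now 91.0)')
(504.9, -220.4, 237, 210, 74.3, [491.7, -226.4])
(512.1, -195.9, 130, 110, -16.5, [496.3, -185.8])
(array([ 0.45385208, -0.26020621]), np.float64(74.0))
(array([ 0.47755689, -0.1775377 ]), np.float64(74.0))
(array([ 0.51988962, -0.29474666]), np.float64(-16.0))
(array([ 0.53587659, -0.23899348]), np.float64(-16.0))
(array([ 0.55186356, -0.1832403 ]), np.float64(-16.0))
```

servo_tool(commands=[-0.005, -0.045, -0.002, 0, 0, 10, 0, -0.012, -0.1, -0.002, 0, 0, 20, 0, -0.019, -0.155, -0.002, 0, 0, 30, 0, -0.025, -0.21, -0.002, 0, 0, 40, 0, -0.032, -0.265, -0.002, 0, 0, 50, 0, -0.039, -0.32, -0.002, 0, 0, 60, 0, -0.045, -0.375, -0.002, 0, 0, 70, 0, -0.052, -0.43, -0.002, 0, 0, 80, 0, -0.058, -0.485, -0.002, 0, 0, 90, 0, -0.064, -0.534, -0.002, 0, 0, 100, 0])

```text
time: 39.12
tool_pos: [0.5525, -0.1849, 0.1997]
ee_rot: [-3.141, -0.0, 1.408]
wrist_force: [0.5, 0.7, -2.1]
width: 0.0197
finger_force: 29.9
```

Run:
```python
from h import *
s=snapshot("side"); cv2.imwrite("pics/s4.png",cv2.resize(s["img"][205:320,330:470],None,fx=5,fy=5,interpolation=cv2.INTER_CUBIC))
```

```text
(no output)
```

View pics/s4.png

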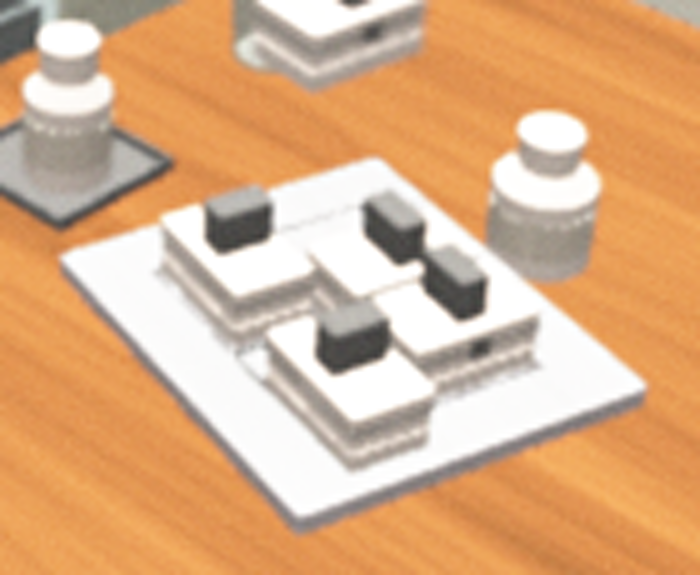

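servo_tool(commands=[0, 0, 0, 0, 0, 7, 0, 0, 0, 0.04, 0, 0, 7, 0, 0, 0, 0.08, 0, 0, 7, 0, 0, 0, 0.09, 0, 0, 7, 0, 0, 0, 0.09, 0, 0, 7, 0])

```text
time: 39.8
tool_pos: [0.5525, -0.1827, 0.1101]
ee_rot: [-3.14, -0.0, 1.293]
wrist_force: [-0.1, 0.2, -1.2]
width: 0.0198
finger_force: 30.0
```

```bash
python3 -c "
from h import *
p,a=place(4)
print(robot.get_obs()['tool_pos'],robot.get_obs()['width'],plan([*p,.067],a))
s=snapshot('top');drawer(s)"
```

```text
[ 0.552467   -0.18266637  0.11007808] 0.019823824460269892 (array([-0.7, -0.4, 43.1]), 'az 0.1 (now -15.9)')
t 39.85
```

Release, then pull back towards the cabinet.

servo_tool(commands=[-0.001, 0, 0.02, 0, 0, 0, 0, -0.001, 0, 0.035, 0, 0, 0, 0, -0.001, 0, 0.041, 0, 0, 0, 0, -0.001, 0, 0.043, 0, 0, 0, 0, -0.001, 0, 0.043, 0, 0, 0, 0, -0.001, 0, 0.043, 0, 0, 0, 0.05, -0.001, 0, 0.043, 0, 0, 0, 0.05, -0.001, 0, 0.043, 0, 0, 0, 0.05, -0.001, 0, 0.0, 0, 0, 0, 0.05, -0.001, 0, -0.08, 0, 0, 0, 0.05])

```text
time: 41.1
tool_pos: [0.551, -0.1833, 0.1711]
ee_rot: [-3.135, -0.001, 1.292]
wrist_force: [0.4, -0.5, 0.4]
width: 0.0499
finger_force: 0.0
```

```bash
python3 -c "
from h import *
print(robot.get_obs()['tool_pos'],plan([.37,.2519,.19],-2.2))"
```

```text
[ 0.55095704 -0.18334746  0.1711317 ] (array([ 368.7, -293.8,  -16.7]), 'az -13.8 (now -16.0)')
```

servo_tool(commands=[0.04, -0.03, -0.02, 0, 0, -2, 0.05, 0.087, -0.066, -0.02, 0, 0, -5, 0.05, 0.135, -0.102, -0.02, 0, 0, -8, 0.05, 0.183, -0.139, -0.02, 0, 0, -13.8, 0.04, 0.231, -0.175, -0.02, 0, 0, -13.8, 0.04, 0.279, -0.211, -0.02, 0, 0, -13.8, 0.04, 0.327, -0.248, -0.02, 0, 0, -13.8, 0.04, 0.372, -0.282, -0.02, 0, 0, -13.8, 0.04, 0.372, -0.282, -0.02, 0, 0, -13.8, 0.04, 0.372, -0.282, -0.02, 0, 0, -13.8, 0.04])

```text
time: 42.35
tool_pos: [0.3837, 0.2509, 0.1929]
ee_rot: [3.141, 0.001, 1.534]
wrist_force: [1.7, -0.6, 0.0]
width: 0.0397
finger_force: 0.0
```

Run:
```python
from h import *
print(robot.get_obs()['tool_pos'],plan([.3826,.2519,.0745],-2.2))
s=snapshot("top"); cv2.imwrite("pics/t5.png",cv2.resize(s["img"][130:260,350:490],None,fx=4.5,fy=4.5,interpolation=cv2.INTER_CUBIC))
# outlines of expected lids
im=s["img"].copy(); im=cv2.resize(im,None,fx=4,fy=4,interpolation=cv2.INTER_CUBIC)
for i in range(5):
    p,a=place(i); a=np.radians(a); Q=np.array([[np.cos(a),-np.sin(a)],[np.sin(a),np.cos(a)]])
    for z,c in((.053,(0,0,255)),):
        w=np.array([[.04,.025],[.04,-.025],[-.04,-.025],[-.04,.025]])@Q.T+p
        cv2.polylines(im,[((proj(s,np.c_[w,np.full(4,z)])+.5)*4-.5).round().astype(int)],True,c,1)
cv2.imwrite("pics/t5.png",im[600:1000,1500:1940])
```

```text
[0.383655   0.2509056  0.19287157] (array([  1. ,  -1.1, 118.4]), 'az 0.1 (now -2.1)')
```

View pics/t5.png

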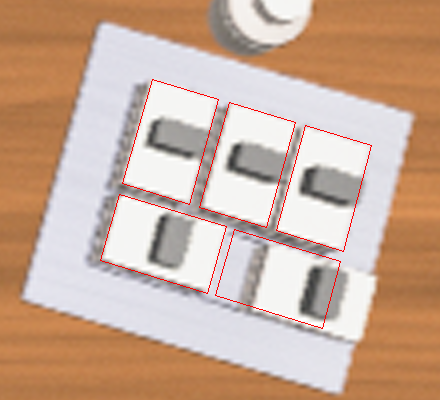

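Run:
```python
from h import *
s=snapshot("top")
m=(s["img"].min(2)>232).astype(np.uint8)
w=np.zeros_like(m); w[150:245,385:480]=m[150:245,385:480]
n,lab,st,_=cv2.connectedComponentsWithStats(w,connectivity=4)
for k in range(1,n):
    if st[k,4]<80: continue
    c=np.vstack([x[:,0] for x in cv2.findContours((lab==k).astype(np.uint8),0,1)[0]])
    print(st[k].tolist(),cv2.minAreaRect((ray(s,c,.053)[:,:2]*1000).astype(np.float32)))
print("drawer");drawer(s)
```

```text
[407, 170, 22, 30, 297] ((552.4057006835938, -183.06346130371094), (46.29811477661133, 77.94132232666016), 74.07860565185547)
[427, 176, 22, 30, 296] ((536.1343994140625, -240.59396362304688), (46.07984924316406, 77.95842742919922), 73.37763977050781)
[445, 182, 22, 30, 307] ((519.8858032226562, -294.5347900390625), (48.2059440612793, 78.09695434570312), 74.33031463623047)
[401, 199, 31, 23, 300] ((478.1573486328125, -179.18780517578125), (78.408203125, 47.294273376464844), 74.02098846435547)
[439, 212, 29, 23, 275] ((444.3186950683594, -286.45550537109375), (75.5792465209961, 48.134464263916016), 73.87646484375)
drawer
t 42.45
```

```bash
python3 -c "
from h import *
print(plan([.445,-.2865,.17],73.9))"
```

```text
(array([-533.8,   82. ,   23.1]), 'az -76.2 (now -2.3)')
```

servo_tool(commands=[-0.05, 0.008, 0, 0, 0, -8, 0.05, -0.11, 0.017, 0, 0, 0, -17, 0.05, -0.17, 0.026, 0, 0, 0, -26, 0.05, -0.23, 0.035, 0, 0, 0, -35, 0.05, -0.29, 0.044, 0, 0, 0, -44, 0.05, -0.35, 0.054, 0, 0, 0, -53, 0.05, -0.41, 0.063, 0, 0, 0, -62, 0.05, -0.47, 0.072, 0, 0, 0, -71, 0.05, -0.51, 0.078, 0.01, 0, 0, -76.2, 0.05, -0.534, 0.082, 0.023, 0, 0, -76.2, 0.05])

```text
time: 43.7
tool_pos: [0.4446, -0.2899, 0.1707]
ee_rot: [-3.141, 0.002, 2.859]
wrist_force: [0.7, -0.3, -0.0]
width: 0.0499
finger_force: 0.0
```

servo_tool(commands=[0, 0, 0.03, 0, 0, 0, 0.05, 0, 0, 0.05, 0, 0, 0, 0.05, 0, 0, 0.05, 0, 0, 0, 0.05])

```text
time: 44.08
tool_pos: [0.4432, -0.2862, 0.1178]
ee_rot: [3.14, -0.004, 2.86]
wrist_force: [0.9, 0.2, 1.2]
width: 0.0498
finger_force: 0.0
```

```bash
python3 -c "
from h import *
print(robot.get_obs()['tool_pos'],plan([.445,-.2868,.067],73.9))"
```

```text
[ 0.44320879 -0.28622443  0.11781774] (array([-2.1, -0.1, 50.8]), 'az -0.0 (now 73.9)')
```

servo_tool(commands=[-0.002, 0, 0.03, 0, 0, 0, 0.05, -0.002, 0, 0.046, 0, 0, 0, 0.05, -0.002, 0, 0.051, 0, 0, 0, 0.05, -0.002, 0, 0.051, 0, 0, 0, 0.0, -0.002, 0, 0.051, 0, 0, 0, 0, -0.002, 0, 0.051, 0, 0, 0, 0, -0.002, 0, 0.051, 0, 0, 0, 0, -0.002, 0, 0.03, 0, 0, 0, 0, -0.002, 0, 0.01, 0, 0, 0, 0, -0.002, 0, 0.01, 0, 0, 0, 0])

```text
time: 45.32
tool_pos: [0.4482, -0.2866, 0.1114]
ee_rot: [-3.14, 0.003, 2.863]
wrist_force: [0.8, 1.0, -2.0]
width: 0.0198
finger_force: 30.0
```

```bash
python3 -c "
from h import *
p,a=place(0)
print(robot.get_obs()['tool_pos'],robot.get_obs()['width'],plan([*p,.0675],a))"
```

```text
[ 0.44822335 -0.28661649  0.11144591] 0.019802592584830823 (array([ 2. , 27. , 43.9]), 'az 0.1 (now 74.1)')
```

servo_tool(commands=[0.0, 0.015, 0, 0, 0, 0, 0, 0.0, 0.027, 0, 0, 0, 0, 0, 0.0, 0.027, 0.025, 0, 0, 0, 0, 0.0, 0.027, 0.025, 0, 0, 0, 0, 0.0, 0.027, 0.025, 0, 0, 0, 0])

```text
time: 45.95
tool_pos: [0.4549, -0.2596, 0.085]
ee_rot: [3.141, -0.0, 2.864]
wrist_force: [0.2, -0.5, -2.1]
width: 0.02
finger_force: 30.0
```

```bash
python3 -c "
from h import *
p,a=place(0)
print(robot.get_obs()['tool_pos'],robot.get_obs()['width'],plan([*p,.0675],a))
s=snapshot('top')
print(plan([*p,.0675],a)[0])"
```

```text
[ 0.45485551 -0.25960358  0.0849954 ] 0.020011415849985913 (array([ 0.8, -0.9, 17.5]), 'az 0.1 (now 74.1)')
[ 1.2 -0.5 18. ]
```

servo_tool(commands=[0.001, -0.0005, 0.01, 0, 0, 0, 0, 0.001, -0.0005, 0.015, 0, 0, 0, 0, 0.001, -0.0005, 0.018, 0, 0, 0, 0, 0.001, -0.0005, 0.018, 0, 0, 0, 0, 0.001, -0.0005, 0.018, 0, 0, 0, 0.05, 0.001, -0.0005, 0.018, 0, 0, 0, 0.05, 0.001, -0.0005, 0.018, 0, 0, 0, 0.05, 0.001, -0.0005, -0.02, 0, 0, 0, 0.05, 0.001, -0.0005, -0.07, 0, 0, 0, 0.05, 0.001, -0.0005, -0.11, 0, 0, 0, 0.05])

```text
time: 47.25
tool_pos: [0.4538, -0.2604, 0.1966]
ee_rot: [-3.141, 0.001, 2.863]
wrist_force: [0.1, -0.5, 0.3]
width: 0.0502
finger_force: 0.0
```

```bash
python3 -c "
from h import *
print(robot.get_obs()['tool_pos'],plan([.3826,.2519,.19],-2.2))"
```

```text
[ 0.45384283 -0.26040692  0.19658562] (array([209.4, 473. ,   6.3]), 'az 76.2 (now 74.0)')
```

servo_tool(commands=[0.021, 0.047, 0, 0, 0, 8, 0.04, 0.045, 0.102, 0, 0, 0, 17, 0.04, 0.069, 0.157, 0, 0, 0, 26, 0.04, 0.094, 0.212, 0, 0, 0, 35, 0.04, 0.118, 0.267, 0, 0, 0, 44, 0.04, 0.142, 0.322, 0, 0, 0, 53, 0.04, 0.167, 0.377, 0, 0, 0, 62, 0.04, 0.191, 0.432, 0, 0, 0, 71, 0.04, 0.2094, 0.473, 0, 0, 0, 76.2, 0.04, 0.2094, 0.473, 0.006, 0, 0, 76.2, 0.04])

```text
time: 48.5
tool_pos: [0.3815, 0.255, 0.1889]
ee_rot: [3.141, -0.001, 1.538]
wrist_force: [-0.6, -0.0, 0.2]
width: 0.0399
finger_force: 0.0
```

Run:
```python
from h import *
s=snapshot("top")
m=(s["img"].min(2)>232).astype(np.uint8)
w=np.zeros_like(m); w[150:245,385:480]=m[150:245,385:480]
n,lab,st,_=cv2.connectedComponentsWithStats(w,connectivity=4)
for k in range(1,n):
    if st[k,4]<80: continue
    c=np.vstack([x[:,0] for x in cv2.findContours((lab==k).astype(np.uint8),0,1)[0]])
    print(np.round(np.hstack(cv2.minAreaRect((ray(s,c,.053)[:,:2]*1000).astype(np.float32))),1))
print(robot.get_obs()['tool_pos'],plan([.3826,.2519,.0745],-2.2))
```

```text
[ 552.4 -183.1   46.3   77.9   74.1]
[ 536.1 -240.6   46.1   78.    73.4]
[ 519.9 -294.5   48.2   78.1   74.3]
[ 478.2 -179.2   78.2   47.3   73.9]
[ 449.4 -260.2   78.2   47.    73.9]
[0.38113416 0.2545232  0.18755747] (array([ -2.6,   1.8, 113.1]), 'az 0.3 (now -1.9)')
```

```bash
python3 -c "
from h import *
print(plan([.4495,-.2602,.17],73.9))"
```

```text
(array([-512.2,   85. ,   17.4]), 'az -75.8 (now -1.9)')
```

servo_tool(commands=[-0.05, 0.008, 0, 0, 0, -8, 0.05, -0.11, 0.018, 0, 0, 0, -17, 0.05, -0.17, 0.028, 0, 0, 0, -26, 0.05, -0.23, 0.038, 0, 0, 0, -35, 0.05, -0.29, 0.048, 0, 0, 0, -44, 0.05, -0.35, 0.058, 0, 0, 0, -53, 0.05, -0.41, 0.068, 0, 0, 0, -62, 0.05, -0.46, 0.076, 0, 0, 0, -71, 0.05, -0.495, 0.082, 0.01, 0, 0, -75.8, 0.05, -0.512, 0.085, 0.017, 0, 0, -75.8, 0.05])

```text
time: 49.8
tool_pos: [0.4463, -0.2672, 0.1712]
ee_rot: [-3.141, -0.001, 2.853]
wrist_force: [0.4, 0.1, -1.2]
width: 0.0503
finger_force: 0.0
```

servo_tool(commands=[0, 0, 0.03, 0, 0, 0, 0.05, 0, 0, 0.05, 0, 0, 0, 0.05, 0, 0, 0.05, 0, 0, 0, 0.05, 0, 0, 0.05, 0, 0, 0, 0.05])

```text
time: 50.3
tool_pos: [0.4477, -0.2637, 0.1227]
ee_rot: [-3.141, 0.001, 2.855]
wrist_force: [0.9, -1.0, -0.5]
width: 0.0498
finger_force: 0.0
```

```bash
python3 -c "
from h import *
print(robot.get_obs()['tool_pos'],plan([.4495,-.2602,.067],74))"
```

```text
[ 0.44774156 -0.26366481  0.12274673] (array([-0.7,  3.9, 55.7]), 'az -0.4 (now 73.6)')
```

servo_tool(commands=[-0.0007, 0.004, 0.035, 0, 0, -0.4, 0.05, -0.0007, 0.004, 0.05, 0, 0, -0.4, 0.05, -0.0007, 0.004, 0.055, 0, 0, -0.4, 0.05, -0.0007, 0.004, 0.055, 0, 0, -0.4, 0.0, -0.0007, 0.004, 0.055, 0, 0, -0.4, 0, -0.0007, 0.004, 0.055, 0, 0, -0.4, 0, -0.0007, 0.004, 0.055, 0, 0, -0.4, 0, -0.0007, 0.004, 0.048, 0, 0, -0.4, 0, -0.005, 0.005, 0.045, 0, 0, -0.4, 0, -0.005, 0.005, 0.045, 0, 0, -0.4, 0])

```text
time: 51.55
tool_pos: [0.4547, -0.2595, 0.0773]
ee_rot: [-3.141, 0.001, 2.863]
wrist_force: [-0.5, 0.8, -2.4]
width: 0.0198
finger_force: 30.0
```

servo_tool(commands=[0, 0, 0.005, 0, 0, 0, 0, 0, 0, 0.01, 0, 0, 0, 0, 0, 0, 0.01, 0, 0, 0, 0, 0, 0, 0.01, 0, 0, 0, 0.05, 0, 0, 0.01, 0, 0, 0, 0.05, 0, 0, 0.01, 0, 0, 0, 0.05, 0, 0, -0.02, 0, 0, 0, 0.05, 0, 0, -0.07, 0, 0, 0, 0.05, 0, 0, -0.12, 0, 0, 0, 0.05, 0, 0, -0.12, 0, 0, 0, 0.05])

```text
time: 52.8
tool_pos: [0.4565, -0.2609, 0.2024]
ee_rot: [-3.138, 0.01, 2.863]
wrist_force: [-0.7, -0.2, 0.1]
width: 0.0502
finger_force: 0.0
```

```bash
python3 -c "
from h import *
print(robot.get_obs()['tool_pos'],plan([.3826,.2519,.19],-2.2))"
```

```text
[ 0.45646372 -0.260948    0.20243536] (array([212.1, 472.8,   8.6]), 'az 76.2 (now 74.0)')
```

servo_tool(commands=[0.021, 0.047, 0, 0, 0, 8, 0.04, 0.045, 0.102, 0, 0, 0, 17, 0.04, 0.069, 0.157, 0, 0, 0, 26, 0.04, 0.094, 0.212, 0, 0, 0, 35, 0.04, 0.118, 0.267, 0, 0, 0, 44, 0.04, 0.142, 0.322, 0, 0, 0, 53, 0.04, 0.167, 0.377, 0, 0, 0, 62, 0.04, 0.191, 0.432, 0, 0, 0, 71, 0.04, 0.2105, 0.473, 0, 0, 0, 76.2, 0.04, 0.2105, 0.473, 0.01, 0, 0, 76.2, 0.04])

```text
time: 54.05
tool_pos: [0.3807, 0.256, 0.1859]
ee_rot: [-3.141, -0.0, 1.538]
wrist_force: [0.4, -0.9, -0.7]
width: 0.0401
finger_force: 0.0
```

```bash
cat >> h.py <<'E'
def slab(s):
    m=(s["img"].min(2)>232).astype(np.uint8)
    w=np.zeros_like(m); w[150:245,385:480]=m[150:245,385:480]
    n,lab,st,_=cv2.connectedComponentsWithStats(w,connectivity=4)
    for k in range(1,n):
        if st[k,4]<80: continue
        c=np.vstack([x[:,0] for x in cv2.findContours((lab==k).astype(np.uint8),0,1)[0]])
        print(np.round(np.hstack(cv2.minAreaRect((ray(s,c,.053)[:,:2]*1000).astype(np.float32))),1))
E
python3 - <<'E'
from h import *
s=snapshot("top");slab(s);drawer(s)
print(robot.get_obs()['tool_pos'],plan([.3826,.2519,.0745],-2.2))
E
```

```text
[ 552.5 -183.1   46.3   78.2   74.1]
[ 536.1 -240.6   46.1   78.    73.4]
[ 519.6 -294.5   48.2   77.6   74.3]
[ 478.6 -178.    75.8   47.3   73.9]
[ 453.2 -260.2   78.2   47.5   74.1]
t 54.1
[0.37990241 0.25539451 0.1838161 ] (array([ -3.3,   3.3, 109.3]), 'az 0.3 (now -1.9)')
```

servo_tool(commands=[-0.003, 0.002, 0.02, 0, 0, 0.3, 0.04, -0.003, 0.002, 0.05, 0, 0, 0.3, 0.04, -0.003, 0.002, 0.06, 0, 0, 0.3, 0.04, -0.003, 0.002, 0.06, 0, 0, 0.3, 0.04])

```text
time: 54.6
tool_pos: [0.3834, 0.249, 0.126]
ee_rot: [-3.14, 0.001, 1.527]
wrist_force: [0.8, -0.0, 0.2]
width: 0.0401
finger_force: 0.0
```

Run:
```python
from h import *
print(robot.get_obs()['tool_pos'],plan([.3826,.2519,.0745],-2.2))
```

```text
[0.38344269 0.24901297 0.12603279] (array([ 2.9, -0.9, 51.5]), 'az -0.3 (now -2.5)')
```

servo_tool(commands=[0.003, -0.001, 0.03, 0, 0, -0.3, 0.04, 0.003, -0.001, 0.052, 0, 0, -0.3, 0.04, 0.003, -0.001, 0.052, 0, 0, -0.3, 0.04, 0.003, -0.001, 0.052, 0, 0, -0.3, 0, 0.003, -0.001, 0.052, 0, 0, -0.3, 0, 0.003, -0.001, 0.052, 0, 0, -0.3, 0, 0.003, -0.001, 0.052, 0, 0, -0.3, 0])

```text
time: 55.48
tool_pos: [0.3832, 0.2535, 0.0759]
ee_rot: [3.141, -0.001, 1.533]
wrist_force: [-0.2, -0.6, 3.8]
width: 0.0113
finger_force: 30.0
```

servo_tool(commands=[0, 0.01, 0, 0, 0, 0, 0, 0, 0.03, 0, 0, 0, 0, 0, 0, 0.05, 0, 0, 0, 0, 0, 0, 0.07, 0, 0, 0, 0, 0, 0, 0.09, 0, 0, 0, 0, 0, 0, 0.11, 0, 0, 0, 0, 0, 0, 0.13, 0, 0, 0, 0, 0, 0, 0.15, 0, 0, 0, 0, 0, 0, 0.165, 0, 0, 0, 0, 0, 0, 0.175, 0, 0, 0, 0, 0])

```text
time: 56.72
tool_pos: [0.5589, 0.2473, 0.0759]
ee_rot: [3.141, -0.002, 1.533]
wrist_force: [-2.3, 1.1, 5.6]
width: 0.0113
finger_force: 30.0
```

servo_tool(commands=[0, 0.004, 0, 0, 0, 0, 0, 0, 0.007, 0, 0, 0, 0, 0, 0, 0.007, 0, 0, 0, 0, 0, 0, 0.007, 0, 0, 0, 0, 0])

```text
time: 57.22
tool_pos: [0.5627, 0.2472, 0.0759]
ee_rot: [-3.137, -0.001, 1.534]
wrist_force: [-8.5, 2.2, 9.0]
width: 0.0111
finger_force: 30.0
```

servo_tool(commands=[0, 0, 0, 0, 0, 0, 0.04, 0, 0, 0, 0, 0, 0, 0.04, 0, 0, 0, 0, 0, 0, 0.04, 0, 0, -0.04, 0, 0, 0, 0.04, 0, 0, -0.1, 0, 0, 0, 0.04, 0, -0.06, -0.13, 0, 0, 0, 0.04, 0, -0.12, -0.13, 0, 0, 0, 0.04, -0.06, -0.16, -0.13, 0, 0, 0, 0.04, -0.12, -0.16, -0.13, 0, 0, 0, 0.04, -0.18, -0.16, -0.13, 0, 0, 0, 0.04])

```text
time: 58.48
tool_pos: [0.3975, 0.0752, 0.2052]
ee_rot: [3.14, 0.0, 1.535]
wrist_force: [1.3, -0.4, -0.2]
width: 0.0398
finger_force: 0.0
```

Run:
```python
from h import *
s=snapshot("top");slab(s)
print(robot.get_obs()['tool_pos'])
cv2.imwrite("pics/t6.png",cv2.resize(s["img"][70:270,200:500],None,fx=2.66,fy=2.66,interpolation=cv2.INTER_CUBIC))
```

```text
[ 552.4 -183.1   46.1   78.    73.9]
[ 536.1 -240.6   46.1   78.    73.4]
[ 519.7 -294.5   48.2   77.3   74.2]
[ 478.6 -178.    75.8   47.3   73.9]
[ 453.3 -260.1   78.4   47.5   74.1]
[0.39756856 0.0676075  0.20517242]
```

View pics/t6.png

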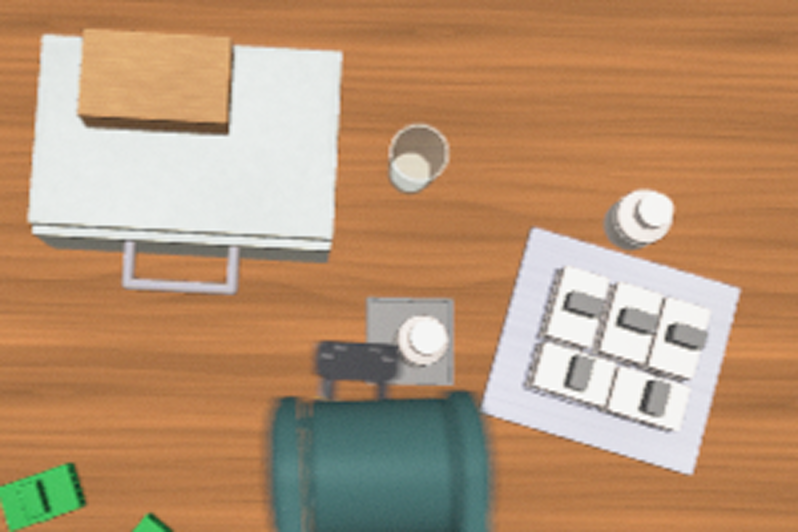

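The top view shows the drawer shut (panel at crop row 240), all five boxes in their outlines, and the bottle upright in the tray at (424,340). The beaker, the jar and the case were left alone.

servo_tool(commands=[0, 0, 0, 0, 0, 0, 0.04, 0, 0, 0, 0, 0, 0, 0.04])

```text
time: 58.78
tool_pos: [0.3985, 0.0771, 0.2049]
ee_rot: [3.142, -0.001, 1.534]
wrist_force: [0.7, 0.6, 0.6]
width: 0.0398
finger_force: 0.0
```

```bash
python3 -c "
from bench import close_job
print(close_job())"
```

```text
the job is handed in; nothing more can be done
None
```

The job is handed in at about 59 s: the bottle stands upright in its tray, all five boxes are in their outlined places to within about 2 mm (one was knocked aside mid-run and I reset it), and the empty drawer is pushed shut.

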